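# Load a cassette through a one-way spring gate

## Robot

A 6-joint arm with a two-finger parallel gripper is mounted at the origin on a cart in front of the work surface, level with it; the furniture and walls round the work are solid. World frame = base frame: x ahead of the robot, y to its left, z up, the work surface at z = 0. Lengths are in m, angles in rad, forces in N, time in s.
With the tool pointing down it reaches from about 0.35 to 0.975 m from the base axis. Payload 4.9 kg.
Tool frame: the origin (TCP) lies midway between the tips of the shut fingers; the grasp point (between the pads) lies 19 mm behind it; z points along the fingers, y is the direction in which the jaws open and shut (so a half turn about z gives the same grasp; the last joint's range is limited). The gripper opens to 85 mm and grips with 20 to 120 N. Pads are 22 mm wide; open, the fingers measure 114 mm over their backs; the gripper's body (76 mm by 85 mm) begins 54 mm behind the grasp point. The pads swing forward as they close: fully open they stand 13 mm farther back than shut.
Start: joints at [1.033, 0.053, 1.613, -0, 1.476, -0.119], TCP at [0.254, 0.571, 0.231] pointing down, gripper open.
Joint ranges: [-3.01, 3.01], [-1.01, 2.22], [0.06, 2.58], [-1.02, 4.17], [0.09, 2.62], [-3.14, 3.14]. Speed limits (rad/s): [2.57, 2.57, 3.14, 3.14, 3.14, 3.14].

## Interface

Orientations are given as a unit quaternion [w, x, y, z].
In Python, from plant import manip, cams gives the robot as it stands.
- The arm moves only by the tool jog_arm, never from a script. Its argument "targets" is a list of rows, each a list of 4 numbers: the shift along the tool's x, y, z in m, then the turn about the tool's z in degrees. A call has 1 to 5 rows; each row is the pose to reach, as a shift and turn from the pose commanded when the call began, along the tool's axes at that moment; what a row does not reach only later rows make up. A row lasts 1/12 s, in which the tool goes at most 41.7 mm and 7.16 degrees, less where a joint would pass 70% of its speed; a pose out of reach is approached as far as the arm can. A call with a gripper value outside its range is refused whole. "fingers" is the opening, from 0 (shut) to 1 (fully open), set as the call begins (left out, the last holds). The fingers move at their own pace and stop on an object; the grip force is fixed at half the most. Time passes only in rows, so rows that repeat a pose let the fingers close. It gives the time, the measured TCP pose, the force and the opening at its end, in the units of the state.
- manip.state(): the state, without advancing time (a new reading comes with each control period).
- cams.grab_frame(name): name is "side" or "top" or "wrist"; returns the picture (400x640x3 uint8, red, green, blue); there is no depth.
- cams.get_calibration(name): a dict with "camera_matrix" (3x3 intrinsics, pixels), "distortion" ([k1, k2, p1, p2, k3] as OpenCV has them; the pictures are not rectified), "cam_to_world" (4x4, takes a point from camera to world coordinates). Camera axes: x right, y up, looking along -z (the intrinsics and any distortion apply to the point x, -y, -z); pixel columns grow to the right and rows downward; lengths in m; the calibration is good to about 2 mm. A picture is of the moment at which its call begins: read the wrist's pose just before it. get_calibration takes no time and is no camera call; for the wrist camera it gives the pose at the moment of the call.
- manip.job_done(): hands the job in, once; it reports no verdict.
The state is a dict: "time": time; "joint_pos": joint angles; "joint_vel": joint speeds; "joint_efforts": joint torques, N m; "tool_pos": TCP position; "tool_rot": TCP orientation; "contact_force": force on the tool from outside, world axes, zero at the start; "ft_torque": the same for the moment, N m; "gripper_width": opening from 0.0 (shut) to 1.0 (fully open).
Only numpy, scipy, OpenCV 4.12 (cv2) and the standard library are available. Lean on these libraries where they do the work, as an engineer would, in place of code of your own. Each camera call takes 0.05 s, during which the arm holds its last target. There are 200 camera calls.

## Task

Pick up the loose parts cassette (the flat block with the upright handle) and load it into the storage lane on the left: slide it in at the mouth and push it through the two-leaf spring gate until it has clearly pushed in the sprung buffer at the far end, without forcing it. Then let go and leave the cassette lying flat inside with both gate leaves fully shut behind it, and do not disturb the screw jar or the wooden bowl.

Things in the scene. Friction and masses are not known exactly. Their poses are not given: they have to be found in the camera images.
- cassette_grip (a point): Middle of the cassette's handle bar: grip here. The bar is 44 mm long (along x), 12 mm thick (along y), and spans 47 to 73 mm above the cassette's underside; two posts carry it. This point is 60 mm above the underside, 32 mm above the block's top. Axes are the cassette's: x along its length and the bar, z up.
- cassette_mid (a point): Centre of the cassette's block, which is 70 (x) x 52 (y) x 28 (z) mm, 0.2 to 0.35 kg and the same at both ends (either may lead). 14 mm above its underside, 46 mm below the grip point; same axes.
- lane: The storage lane, fixed, left of the 0.19 m tall padded post in the cradle's middle. Origin: underside of the base plate, below the middle of the gate; x is the push direction, y left across, z up. Plate 5 mm thick from x = -100 to 185 mm: the sliding floor is z = 5 mm. With the cassette on it, the block's top is at z = 33 and the grip point at z = 65 mm.
- lane_mouth (a point): On the lane's floor at x = -66 mm, its middle line: free room to set the cassette down (its middle here) before pushing. Guides 22 mm above the floor narrow from about 78 mm apart at x = -100 to a throat 56 mm wide from x = -26 to -4 mm, in front of the gate. Lane axes.
- lane_slot (a point): Middle of the slot in the lane's clear cover, at the cover's top (z = 39 mm) above the gate. The cover (underside z = 36 mm) runs from x = -26 mm to the far end, so the cassette gets in only by the mouth; its handle travels in the 26 mm wide slot. A gripper on the handle must keep its tips above the cover. Lane axes.
- lane_gate (a point): On the floor in the middle of the gate plane (x = 0). The gate takes about 5 N to push open, then less; sliding on the slick floor adds 0 to 3 N. The lane widens for the leaves to fold back up to x = 42 mm, then is 56 mm wide. The cassette's trailing end must be 36 mm beyond this plane before the leaves can swing shut. Do not bear down on the floor while pushing, or it wedges. Pressing it on lane or gate with over 40 N is forcing.
- buffer (a joint): Travel of the damped spring buffer pad at the lane's far end: 0 at rest, 0.006 m fully in on a solid stop. Pushes back with 3 N plus 1.2 N per mm. Clearly pushed in: half its travel or more (7 N) for half a second; over 20 N is forcing. Set to a new, unreported depth every time: its resting face is 118 to 142 mm beyond the gate plane, to be felt. It may push the cassette back those few mm.
- leaf_left (a joint): Left gate leaf (33 mm long, upright hinge axis 34 mm left of the lane's middle): 0 shut, about 1.5 rad folded back into the lane. It opens inward only; a spring shuts it.
- leaf_right (a joint): Right gate leaf, mirror image of the left: 0 shut, about 1.5 rad folded back inward.
- screw_jar: Clear round jar of screws, 88 mm across, 61 mm high, origin at its underside's centre; a bystander.
- bowl: Small turned wooden bowl, 88 mm across, 34 mm high, origin at its underside's centre; a bystander in front of the upright post.

How it is judged:
On the way, in this order (a step that is already met when the one before it is completed fails the run):
1. the cassette pushes both gate leaves open (value of joint each of leaf_left, leaf_right above 0.9 rad and x of cassette_mid in the frame of lane between -0.04 and 0.075 m), for 0.1 s.
2. the cassette has pushed the buffer in by at least half its travel (value of joint buffer above 0.0029 m and x of cassette_mid in the frame of lane above 0.075 m), for 0.3 s.
At the end, for the whole second after the job is handed in: The cassette lies flat and at rest on the lane's floor, its middle at least 68 mm beyond the gate plane and within 6 mm of the lane's middle line, tilted less than 0.06 rad, and both gate leaves are shut to within 0.1 rad (x of cassette_mid in the frame of lane above 0.068 m and y of cassette_mid in the frame of lane between -0.006 and 0.006 m and z of cassette_mid in the frame of lane below 0.023 m and angle between cassette_mid's own z axis and vertical below 0.06 rad and value of joint each of leaf_left, leaf_right below 0.1 rad and linear speed of cassette below 0.02 m/s); the robot touches nothing.
It fails at once if the cassette is forced against the lane or its gate with more than 40 N (contact force between cassette and lane above 40 N).
It fails at once if the cassette is forced against the buffer with more than 20 N (contact force between cassette and stop_block above 20 N).
It fails at once if the screw jar is moved more than 20 mm (distance of screw_jar from where it was at the start of the episode above 0.02 m).
It fails at once if the bowl is moved more than 20 mm (distance of bowl from where it was at the start of the episode above 0.02 m).
It also fails if it takes over 69 s, if anything falls off the work surface, if the arm or the gripper's body presses on something with over 40 N, if the wrist force passes 120 N, or if a joint passes its speed limit or range.

## Working session

There is one attempt and no reset: what is moved stays moved. The work goes in short steps, Python scripts to look and compute and a tool call to move; the robot and the scene stay as the last step left them, time stands still between calls to the robot, and variables do not carry over. Pictures are saved under pics/ and viewed, about 8 in all and at most 12, crops included, and the job is handed in when it is done.

Besides the shell and the picture viewer there is one more tool, called after "Request:" by a JSON object that holds its "fn" and its "kwargs". jog_arm: Moves the arm, as the interface text tells. Its arguments: {"type":"object","properties":{"targets":{"type":"array"},"fingers":{"type":"number"}},"required":["targets"]}

```bash
mkdir -p pics; cat > h.py <<'E'
import numpy as np, cv2
from scipy.spatial.transform import Rotation as R
from plant import manip, cams
def ray(n,uv,c=None):
    c=c or cams.get_calibration(n); T=np.array(c["cam_to_world"]); 
    p=cv2.undistortPoints(np.array([[uv]],float),np.array(c["camera_matrix"]),np.array(c["distortion"]))[0,0]
    d=T[:3,:3]@np.array([p[0],-p[1],-1]); return T[:3,3],d/np.linalg.norm(d)
def onz(n,uv,z,c=None):
    o,d=ray(n,uv,c); return o+d*(z-o[2])/d[2]
def tri(a,b):
    (o1,d1),(o2,d2)=a,b
    s=np.linalg.lstsq(np.c_[d1,-d2],o2-o1,rcond=None)[0]
    p,q=o1+s[0]*d1,o2+s[1]*d2; return (p+q)/2,np.linalg.norm(p-q)
def proj(n,P,c=None):
    c=c or cams.get_calibration(n); T=np.linalg.inv(np.array(c["cam_to_world"])); 
    p=(T@np.append(P,1))[:3]*[1,-1,-1]
    return cv2.projectPoints(p[None],np.zeros(3),np.zeros(3),np.array(c["camera_matrix"]),np.array(c["distortion"]))[0][0,0]
def save(n,f):
    im=cams.grab_frame(n); cv2.imwrite(f"pics/{f}.png",im[...,::-1]); return im
E
python3 - <<'E'
from h import *
for n in("top","side","wrist"):
    save(n,n+"0"); c=cams.get_calibration(n); print(n,np.round(c["cam_to_world"],3).tolist(),c["camera_matrix"],c["distortion"])
t,s=[cv2.imread(f"pics/{n}0.png") for n in("top","side")]
print(manip.state())
E
```

```text
top [[-0.025, 0.991, -0.133, 0.351], [-1.0, -0.027, -0.008, 0.027], [-0.012, 0.133, 0.991, 1.215], [0.0, 0.0, 0.0, 1.0]] [[492.85744565   0.         316.48797593]
 [  0.         492.85744565 195.79845632]
 [  0.           0.           1.        ]] [-0.0734066  0.         0.         0.         0.       ]
side [[0.939, 0.152, -0.307, 0.242], [-0.342, 0.454, -0.822, -0.744], [0.014, 0.878, 0.479, 0.539], [0.0, 0.0, 0.0, 1.0]] [[420.86712963   0.         318.98098968]
 [  0.         420.86712963 196.72255832]
 [  0.           0.           1.        ]] [-0.04662184  0.          0.          0.          0.        ]
wrist [[0.406, -0.871, -0.275, 0.185], [0.914, 0.387, 0.123, 0.601], [-0.001, -0.301, 0.954, 0.374], [0.0, 0.0, 0.0, 1.0]] [[340.02423149   0.         317.6212184 ]
 [  0.         340.02423149 199.27966112]
 [  0.           0.           1.        ]] [-0.02952422  0.          0.          0.          0.        ]
{'time': 0.15, 'joint_pos': array([ 1.03301402e+00,  5.32488515e-02,  1.61397325e+00,  8.66283242e-07,
        1.47599538e+00, -1.19009984e-01]), 'joint_vel': array([-0.00051754, -0.00130457, -0.00458838, -0.00118379,  0.00144136,
        0.00036866]), 'joint_efforts': array([ 1.91126819e-04, -3.94237912e+01, -3.70723021e+01, -1.11230222e-04,
        4.59773801e-03,  4.27410862e-05]), 'tool_pos': array([0.25390551, 0.57057315, 0.23032157]), 'tool_rot': array([-2.62432131e-04,  2.07859478e-01,  9.78158360e-01, -7.68860051e-04]), 'contact_force': array([-0.14902469, -0.32312793,  0.61118278]), 'ft_torque': array([-0.00038066, -0.01132203, -0.01661427]), 'gripper_width': 1.0009755073965985}
```

View pics/top0.png

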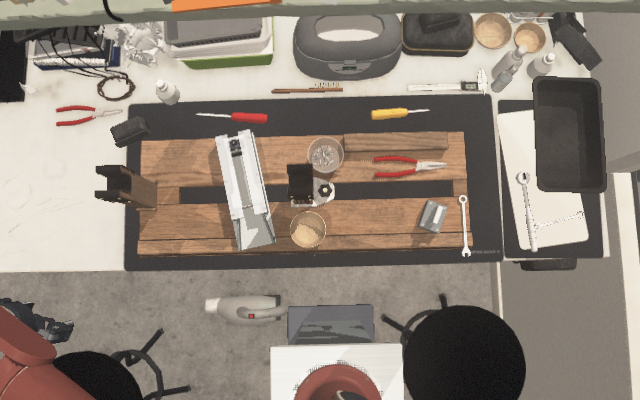

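View pics/side0.png

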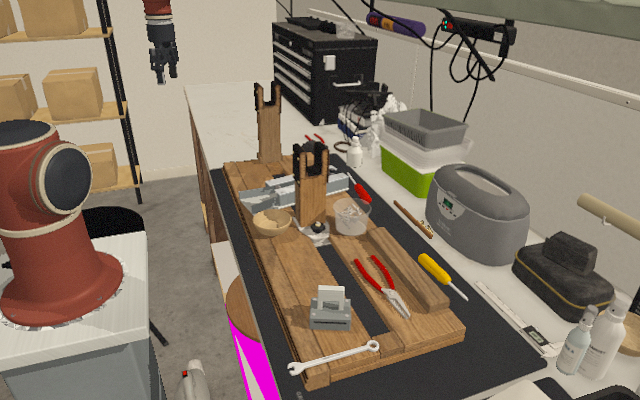

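Top shows the lane from its mouth at about (255,235) to its far end at (232,140). The cassette is at (433,215), the jar at (325,155), the bowl at (308,230) and the post at (300,185). In the side view the cassette is at (330,305). Next I'll make zoomed crops.

```bash
python3 - <<'E'
import cv2,numpy as np
t=cv2.imread("pics/top0.png");s=cv2.imread("pics/side0.png")
a=cv2.resize(t[125:255,205:285],None,fx=4.6,fy=4.6,interpolation=cv2.INTER_CUBIC)
b=cv2.resize(t[190:245,405:475],None,fx=5,fy=5,interpolation=cv2.INTER_CUBIC)
c=cv2.resize(s[275:340,295:365],None,fx=5,fy=5,interpolation=cv2.INTER_CUBIC)
o=np.zeros((600,720,3),np.uint8);o[:a.shape[0],:a.shape[1]]=a;o[:275,370:720]=b;o[275:600,370:720]=c
cv2.imwrite("pics/z1.png",o)
E
```

```text
(no output)
```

View pics/z1.png

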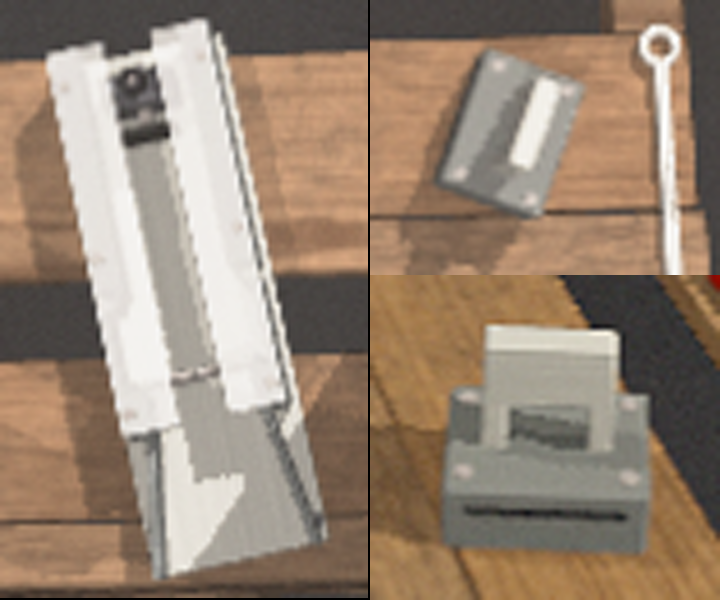

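The crop shows the gate at crop (195,374), with both leaves shut, the buffer pad face at (148,143), the cover's four corners, and the cassette bar's top in both views.

```bash
python3 - <<'E'
from h import *
T=lambda x,y:(205+x/4.6-.4,125+y/4.6-.4)
B=lambda x,y:(405+(x-370)/5-.4,190+y/5-.4)
S=lambda x,y:(295+(x-370)/5-.4,275+(y-275)/5-.4)
def tt(a,b): print(*np.round(tri(ray("top",a),ray("side",b)),4))
print("bar top centre");tt(B(535.5,125),S(552,340))
# bar ends
a,b=onz("top",B(521,167),.09),onz("top",B(551,82),.09);print("bar dir",b-a,np.degrees(np.arctan2(*(b-a)[1::-1])))
# block top corners in top
for z in (.045,.055):print([np.round(onz("top",B(*p),z),3)[:2].tolist() for p in((487,50),(583,82),(543,214),(437,183))])
for z in (.05,.075):
  P=[onz("top",T(*p),z) for p in((125,435),(283,405),(207,20),(48,57))]
  print("cover",z,np.round(P,3)[:,:2].tolist(),"w,l",[np.linalg.norm(P[i]-P[(i+1)%4]).round(3) for i in range(4)])
  d=(P[2]+P[3]-P[0]-P[1]);print("yaw",np.degrees(np.arctan2(d[1],d[0])))
  print("gate",onz("top",T(195,374),z-.015),"pad",onz("top",T(148,143),z-.015))
for n,p in(("jar",(325,155)),("bowl",(308,230))):print(n,onz("top",p,.07))
E
python3 - <<'E'
import cv2
s=cv2.imread("pics/side0.png")
cv2.imwrite("pics/z2.png",cv2.resize(s[150:250,220:380],None,fx=5,fy=5,interpolation=cv2.INTER_CUBIC))
E
```

```text
bar top centreTraceback (most recent call last):
  File "<stdin>", line 6, in <module>
  File "<stdin>", line 5, in tt
    return _wrapfunc(a, 'round', decimals=decimals, out=out)
    return _wrapit(obj, method, *args, **kwds)
    conv = _array_converter(obj)
ValueError: setting an array element with a sequence. The requested array has an inhomogeneous shape after 1 dimensions. The detected shape was (2,) + inhomogeneous part.
```

View pics/z2.png

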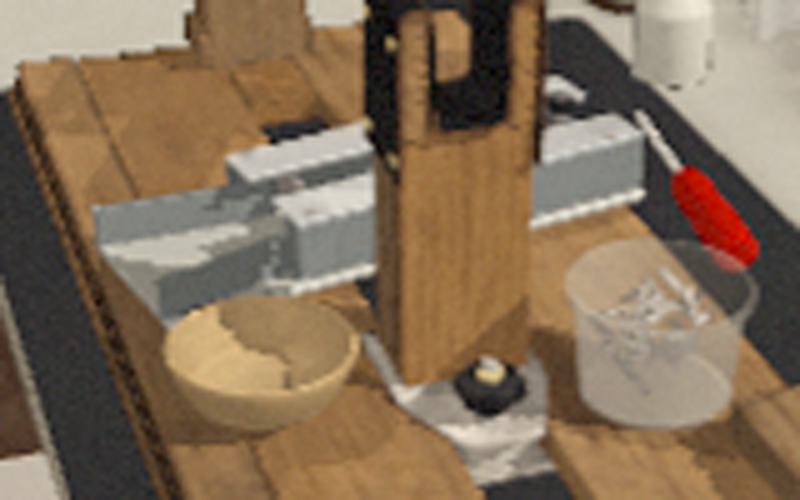

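The side crop shows the cover's near corners at (285,208) on the right and (230,158) on the left, and its far right corner at (643,127). The post and bowl are beside the lane.

```bash
python3 - <<'E'
from h import *
T=lambda x,y:(205+x/4.6-.4,125+y/4.6-.4)
B=lambda x,y:(405+(x-370)/5-.4,190+y/5-.4)
S=lambda x,y:(295+(x-370)/5-.4,275+(y-275)/5-.4)
Q=lambda x,y:(220+x/5-.4,150+y/5-.4)
def tt(n,a,b): p,e=tri(ray("top",a),ray("side",b));print(n,np.round(p,4),round(e,4))
tt("bar top",B(535.5,125),S(552,340))
a,b=onz("top",B(521,167),.09),onz("top",B(551,82),.09);print("bar dir",b-a,np.degrees(np.arctan2(b[1]-a[1],b[0]-a[0])))
tt("blk c1",B(437,183),S(450,480));tt("blk c2",B(543,214),S(645,490))
tt("cov NR",T(283,405),Q(285,208));tt("cov NL",T(125,435),Q(230,160));tt("cov FR",T(207,20),Q(643,130))
for z in (.045,.055):print([np.round(onz("top",B(*p),z),3)[:2].tolist() for p in((487,50),(583,82),(543,214),(437,183))])
for z in (.05,.075):
  P=[onz("top",T(*p),z) for p in((125,435),(283,405),(207,20),(48,57))]
  print("cover",z,np.round(P,3)[:,:2].tolist(),"w,l",[np.linalg.norm(P[i]-P[(i+1)%4]).round(3) for i in range(4)])
  d=(P[2]+P[3]-P[0]-P[1]);print("yaw",np.degrees(np.arctan2(d[1],d[0])))
  print("gate",onz("top",T(195,374),z-.015),"pad",onz("top",T(148,143),z-.015))
for n,p in(("jar",(325,155)),("bowl",(308,230))):print(n,onz("top",p,.07))
E
```

```text
bar top [ 0.4526 -0.245   0.0719] 0.0001
bar dir [ 0.03874809 -0.01607729  0.        ] -22.53445076344244
blk c1 [ 0.4302 -0.2136 -0.0128] 0.0043
blk c2 [ 0.4437 -0.2688  0.025 ] 0.0642
cov NR [0.4684 0.158  0.0489] 0.0038
cov NL [0.4581 0.2421 0.037 ] 0.0005
cov FR [0.6781 0.1969 0.0421] 0.0008
[[0.492, -0.23], [0.475, -0.275], [0.412, -0.253], [0.429, -0.203]]
[[0.49, -0.228], [0.474, -0.273], [0.412, -0.25], [0.428, -0.201]]
cover 0.05 [[0.457, 0.24], [0.47, 0.158], [0.676, 0.196], [0.659, 0.281]] w,l [np.float64(0.083), np.float64(0.21), np.float64(0.087), np.float64(0.206)]
yaw 10.941691254898476
gate [0.48922534 0.20538679 0.035     ] pad [0.61386165 0.2298105  0.035     ]
cover 0.075 [[0.454, 0.235], [0.468, 0.155], [0.669, 0.192], [0.652, 0.275]] w,l [np.float64(0.082), np.float64(0.205), np.float64(0.085), np.float64(0.202)]
yaw 10.941691254898469
gate [0.4863017  0.20160463 0.06      ] pad [0.60829779 0.22551096 0.06      ]
jar [0.60165458 0.01386502 0.07      ]
bowl [0.42498708 0.05829822 0.07      ]
```

Request:
{"fn": "jog_arm", "kwargs": {"targets": [[-0.0245, -0.0316, 0, 0], [-0.049, -0.0632, 0, 0], [-0.0735, -0.0948, 0, 0], [-0.098, -0.1264, 0, 0], [-0.1225, -0.158, 0, 0]], "fingers": 0.6}}

```text
time: 0.57
tool_pos: [0.3016, 0.375, 0.2307]
tool_rot: [-0.0, 0.207, 0.978, -0.0]
contact_force: [0.6, 0.4, 0.6]
gripper_width: 0.598
```

Request:
{"fn": "jog_arm", "kwargs": {"targets": [[-0.0245, -0.0316, 0, 0], [-0.049, -0.0632, 0, 0], [-0.0735, -0.0948, 0, 0], [-0.098, -0.1264, 0, 0], [-0.1225, -0.158, 0, 0]]}}

```text
time: 0.98
tool_pos: [0.3492, 0.1809, 0.2311]
tool_rot: [0.0, 0.207, 0.978, 0.0]
contact_force: [0.9, -0.5, 0.2]
gripper_width: 0.6
```

Request:
{"fn": "jog_arm", "kwargs": {"targets": [[-0.0245, -0.0316, 0, 0], [-0.049, -0.0632, 0, 0], [-0.0735, -0.0948, 0, 0], [-0.098, -0.1264, 0, 0], [-0.1225, -0.158, 0, 0]]}}

```text
time: 1.4
tool_pos: [0.397, -0.0135, 0.2313]
tool_rot: [0.0, 0.208, 0.978, 0.0]
contact_force: [0.7, 0.5, -0.1]
gripper_width: 0.603
```

Request:
{"fn": "jog_arm", "kwargs": {"targets": [[-0.0245, -0.0316, 0, 0], [-0.049, -0.0632, 0, 0], [-0.0735, -0.0948, 0, 0], [-0.098, -0.1264, 0, 0], [-0.1225, -0.158, 0, 0]]}}

```text
time: 1.82
tool_pos: [0.4446, -0.2078, 0.231]
tool_rot: [-0.0, 0.208, 0.978, 0.0]
contact_force: [1.0, -0.9, 1.5]
gripper_width: 0.601
```

Request:
{"fn": "jog_arm", "kwargs": {"targets": [[-0.012, -0.016, 0.03, 0], [-0.024, -0.032, 0.06, 0], [-0.024, -0.032, 0.08, 0], [-0.024, -0.032, 0.08, 0], [-0.024, -0.032, 0.08, 0]]}}

```text
time: 2.23
tool_pos: [0.4527, -0.2441, 0.1498]
tool_rot: [-0.002, 0.208, 0.978, 0.001]
contact_force: [0.3, -0.2, 0.3]
gripper_width: 0.601
```

```bash
python3 - <<'E'
from h import *
s=manip.state();c=cams.get_calibration("wrist");im=save("wrist","w1")
print(s["tool_pos"],s["tool_rot"],s["contact_force"],s["gripper_width"],s["time"])
np.save("w1.npy",c,allow_pickle=True)
E
```

```text
[ 0.45271199 -0.24405878  0.14981435] [-1.70450846e-03  2.08052848e-01  9.78115742e-01  8.38192122e-04] [ 0.26225778 -0.20552078  0.33515111] 0.6010248672022035 2.2333
```

View pics/w1.png

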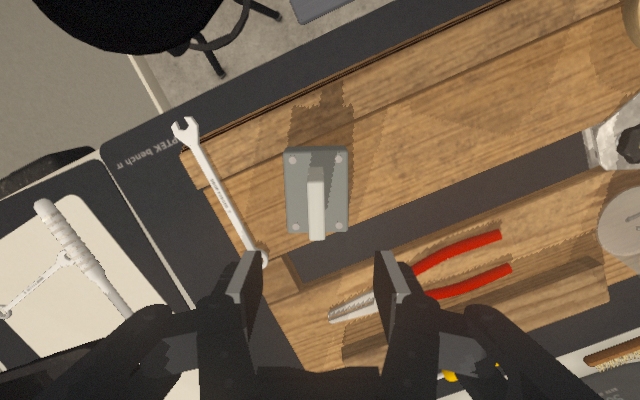

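The wrist view shows the bar's top face between about (316,167) and (317,240), and the block's top corners at (285,150), (347,147), (348,231) and (287,232).

```bash
python3 - <<'E'
from h import *
c=np.load("w1.npy",allow_pickle=True).item()
a,b=[onz("w",p,.073,c) for p in((315.5,167),(317,240.5))];m=(a+b)/2
print("bar",a,b,m,np.linalg.norm(a-b),np.degrees(np.arctan2(*(a-b)[1::-1])))
P=[onz("w",p,.028,c) for p in((285,149),(347,147),(348,231),(287,232))]
print("blk",np.mean(P,0),[np.degrees(np.arctan2(*(P[i]-P[j])[1::-1])) for i,j in((0,3),(1,2))],[np.linalg.norm(P[i]-P[(i+1)%4]) for i in range(4)])
s=manip.state();Rt=R.from_quat(s["tool_rot"],scalar_first=True).as_matrix()
print("height check",*tri(ray("w",(316.3,204),c),ray("top",(437.7,214.6))))
print("toolx heading",np.degrees(np.arctan2(Rt[1,0],Rt[0,0])))
for q in(m,np.mean(P,0)): print(Rt.T@(np.array([q[0],q[1],.044])-s["tool_pos"]))
E
```

```text
bar [ 0.42575239 -0.23419191  0.073     ] [ 0.474441   -0.25480608  0.073     ] [ 0.45009669 -0.24449899  0.073     ] 0.05287272181295072 157.05278746254226
blk [ 0.45311537 -0.24550159  0.028     ] [np.float64(155.75979321140815), np.float64(158.1585313360586)] [np.float64(0.04854180825426916), np.float64(0.07090842835572479), np.float64(0.05148918224850202), np.float64(0.07017730990757624)]
height check [ 0.45289778 -0.2463361   0.06286944] 0.0017235710269415678
toolx heading 156.02035143569304
[ 0.00336222 -0.00153587  0.10780409]
[ 0.00019662 -0.00122511  0.1078041 ]
```

Request:
{"fn": "jog_arm", "kwargs": {"targets": [[0.001, -0.0015, 0.03, -1], [0.001, -0.0015, 0.06, -1], [0.001, -0.0015, 0.085, -1], [0.001, -0.0015, 0.1, -1], [0.001, -0.0015, 0.106, -1]]}}

```text
time: 2.7
tool_pos: [0.4521, -0.2447, 0.0448]
tool_rot: [-0.0, 0.199, 0.98, 0.0]
contact_force: [-0.2, 0.9, 0.4]
gripper_width: 0.598
```

Request:
{"fn": "jog_arm", "kwargs": {"targets": [[0, 0, 0, 0], [0, 0, 0, 0], [0, 0, 0, 0], [0, 0, 0, 0], [0, 0, 0, 0]], "fingers": 0}}

```text
time: 3.12
tool_pos: [0.4538, -0.2466, 0.0478]
tool_rot: [0.002, 0.199, 0.98, -0.001]
contact_force: [0.4, 2.1, 6.4]
gripper_width: 0.128
```

Request:
{"fn": "jog_arm", "kwargs": {"targets": [[0, 0, 0, 0], [0, 0, 0, 0], [0, 0, 0, 0], [0, 0, 0, 0]]}}

```text
time: 3.45
tool_pos: [0.4538, -0.2466, 0.0478]
tool_rot: [0.002, 0.199, 0.98, -0.001]
contact_force: [-0.9, 2.5, 5.7]
gripper_width: 0.127
```

Request:
{"fn": "jog_arm", "kwargs": {"targets": [[0, 0, -0.01, 0], [0, 0, -0.03, 0], [0.01, -0.005, -0.06, 0], [0.035, -0.015, -0.09, 0], [0.058, -0.025, -0.11, 0]]}}

```text
time: 3.87
tool_pos: [0.3889, -0.2462, 0.1583]
tool_rot: [0.001, 0.199, 0.98, -0.001]
contact_force: [0.5, -0.6, -1.6]
gripper_width: 0.128
```

Request:
{"fn": "jog_arm", "kwargs": {"targets": [[0.008, 0.018, 0, 0], [0.0196, 0.046, 0, 0], [0.0313, 0.0737, 0, 0], [0.043, 0.1013, 0, 0], [0.0547, 0.129, 0, 0]]}}

```text
time: 4.28
tool_pos: [0.3882, -0.1046, 0.1553]
tool_rot: [-0.0, 0.2, 0.98, 0.0]
contact_force: [0.1, -0.7, -3.2]
gripper_width: 0.128
```

Request:
{"fn": "jog_arm", "kwargs": {"targets": [[0.0117, 0.0276, 0, 0], [0.0235, 0.0553, 0, 0], [0.0352, 0.0829, 0, 0], [0.0469, 0.1105, 0, 0], [0.0587, 0.138, 0, 0]]}}

```text
time: 4.7
tool_pos: [0.3881, 0.0455, 0.1553]
tool_rot: [-0.0, 0.199, 0.98, -0.0]
contact_force: [0.3, 0.7, -2.7]
gripper_width: 0.124
```

Request:
{"fn": "jog_arm", "kwargs": {"targets": [[0.0117, 0.0276, 0, -6.8], [0.0235, 0.0553, 0, -13.6], [0.0352, 0.0829, 0, -20.4], [0.047, 0.111, 0, -27.2], [0.054, 0.127, 0, -34]]}}

```text
time: 5.12
tool_pos: [0.3879, 0.1845, 0.1553]
tool_rot: [-0.0, -0.1, 0.995, 0.0]
contact_force: [-0.1, -0.3, -3.9]
gripper_width: 0.131
```

Request:
{"fn": "jog_arm", "kwargs": {"targets": [[0, 0, 0, 0], [0, 0, 0, 0], [0, 0, 0, 0]]}}

```text
time: 5.37
tool_pos: [0.3885, 0.1815, 0.1551]
tool_rot: [-0.0, -0.095, 0.995, -0.0]
contact_force: [0.7, 0.1, -2.9]
gripper_width: 0.131
```

```bash
python3 - <<'E'
from h import *
s=manip.state();c=cams.get_calibration("wrist");im=save("wrist","w2")
print(s["tool_pos"],s["tool_rot"],s["contact_force"],s["gripper_width"],s["time"])
np.save("w2.npy",c,allow_pickle=True)
E
```

```text
[0.38846929 0.18153774 0.15507684] [-3.56649950e-04 -9.51695363e-02  9.95460956e-01 -3.43472018e-04] [ 0.69911018  0.06446661 -2.87489153] 0.13090127276077712 5.3667
```

View pics/w2.png

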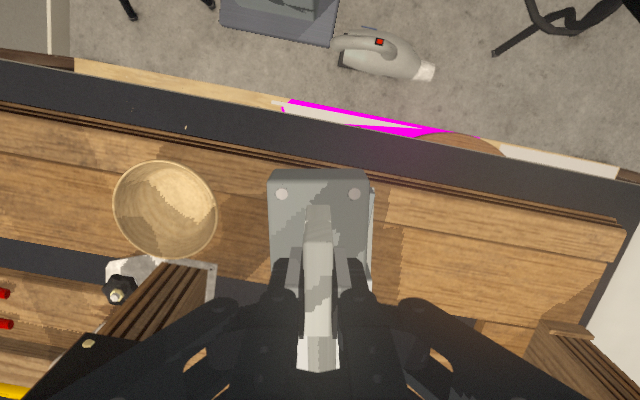

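The wrist view shows the cassette straight in the grip: block edges x≈268 and 369, image centre 317.6. It hides the lane, and the bowl at (165,210) is clear of it. I'll tighten the lane's line from the first top picture.

```bash
python3 - <<'E'
from h import *
t=cv2.imread("pics/top0.png")[...,::-1].astype(int)
# sub-pixel cover edges per row: first/last bright white pixel, and slot edges
rows=range(145,207,3);O={k:[] for k in"LRlr"}
for v in rows:
    r=t[v,205:285];w=(r.min(1)>185).astype(int);x=np.where(w)[0]
    d=np.diff(np.r_[0,w,0]);runs=sorted(zip(np.where(d==1)[0],np.where(d==-1)[0]),key=lambda q:q[0]-q[1])[:2];runs.sort()
    if len(runs)<2: continue
    (a,b),(c,e)=runs
    for k,q in zip("LlrR",(a,b,c,e)): O[k].append(onz("top",(205+q-.5,v),.039)[:2])
for k in "LlrR":
    P=np.array(O[k]);f=np.polyfit(P[:,0],P[:,1],1);print(k,"yaw",np.degrees(np.arctan(f[0])).round(2),"y@.42,.49,.60",np.polyval(f,[.42,.49,.60]).round(4),"rms",np.std(P[:,1]-np.polyval(f,P[:,0])).round(4))
T=lambda x,y:(205+x/4.6-.4,125+y/4.6-.4)
print("near edge",onz("top",T(125,435),.039),onz("top",T(283,405),.039))
print("gate z.03",onz("top",T(195,374),.03),"pad",onz("top",T(148,143),.025))
E
```

```text
L yaw 11.41 y@.42,.49,.60 [0.2355 0.2497 0.2719] rms 0.0007
l yaw 12.13 y@.42,.49,.60 [0.2018 0.2168 0.2405] rms 0.0008
r yaw 11.18 y@.42,.49,.60 [0.1783 0.1921 0.2138] rms 0.0007
R yaw 11.43 y@.42,.49,.60 [0.146  0.1601 0.1824] rms 0.0015
near edge [0.45765399 0.24176194 0.039     ] [0.47124681 0.15877144 0.039     ]
gate z.03 [0.48981007 0.20614323 0.03      ] pad [0.6160872  0.23153032 0.025     ]
```

Request:
{"fn": "jog_arm", "kwargs": {"targets": [[-0.015, 0.0016, 0.01, -0.5], [-0.031, 0.0032, 0.03, -0.5], [-0.031, 0.0032, 0.055, -0.5], [-0.031, 0.0032, 0.075, -0.5], [-0.031, 0.0032, 0.08, -0.5]]}}

```text
time: 5.83
tool_pos: [0.4162, 0.1892, 0.0715]
tool_rot: [-0.004, -0.099, 0.995, -0.001]
contact_force: [-1.3, 0.6, -4.4]
gripper_width: 0.128
```

Request:
{"fn": "jog_arm", "kwargs": {"targets": [[0, 0, 0.006, 0], [0, 0, 0.012, 0], [0, 0, 0.018, 0], [0, 0, 0.02, 0], [0, 0, 0.02, 0]]}}

```text
time: 6.25
tool_pos: [0.4188, 0.1911, 0.0554]
tool_rot: [0.0, -0.1, 0.995, 0.0]
contact_force: [-0.3, -0.7, -2.1]
gripper_width: 0.128
```

```bash
python3 - <<'E'
from h import *
s=manip.state();print(s["tool_pos"],s["tool_rot"],s["contact_force"])
a=save("top","t3");b=save("side","s3")
a=cv2.resize(a[130:260,205:285],None,fx=4.6,fy=4.6,interpolation=cv2.INTER_CUBIC)
b=cv2.resize(b[150:240,200:290],None,fx=4.4,fy=4.4,interpolation=cv2.INTER_CUBIC)
o=np.zeros((598,370+b.shape[1],3),np.uint8);o[:a.shape[0],:a.shape[1]]=a;o[:b.shape[0],370:]=b
cv2.imwrite("pics/z3.png",o[...,::-1])
E
```

```text
[0.41875462 0.19110678 0.05544881] [ 1.11479854e-04 -1.00135340e-01  9.94973819e-01  7.35870044e-06] [-0.31205537 -0.65265717 -2.11190668]
```

View pics/z3.png

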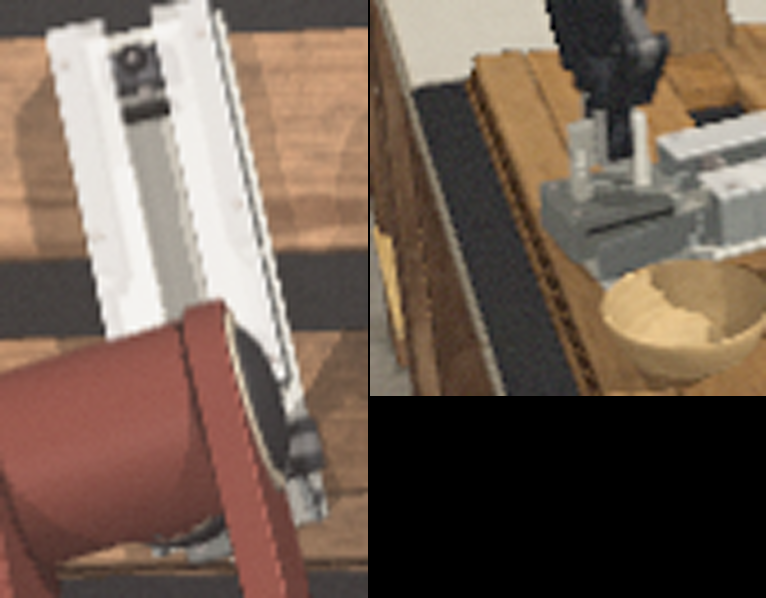

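The arm blocks the top view of the mouth. The side crop shows the cassette held level and in line with the lane, just above the mouth floor. Now I'll lower it by feel.

Request:
{"fn": "jog_arm", "kwargs": {"targets": [[0, -0.001, 0.001, 0], [0, -0.001, 0.0015, 0], [0, -0.001, 0.002, 0], [0, -0.001, 0.0025, 0], [0, -0.001, 0.0025, 0]]}}

```text
time: 6.77
tool_pos: [0.419, 0.1902, 0.053]
tool_rot: [0.0, -0.1, 0.995, 0.0]
contact_force: [-0.5, -0.1, -2.3]
gripper_width: 0.13
```

Request:
{"fn": "jog_arm", "kwargs": {"targets": [[0, 0, 0.0005, 0], [0, 0, 0.001, 0], [0, 0, 0.001, 0], [0, 0, 0.001, 0], [0, 0, 0.001, 0]]}}

```text
time: 7.18
tool_pos: [0.4197, 0.1904, 0.0528]
tool_rot: [0.001, -0.1, 0.995, 0.0]
contact_force: [-1.3, -0.7, 6.6]
gripper_width: 0.123
```

Request:
{"fn": "jog_arm", "kwargs": {"targets": [[0, 0, -0.0007, 0], [-0.004, 0, -0.0007, 0], [-0.008, 0, -0.0007, 0], [-0.012, 0, -0.0007, 0], [-0.016, 0, -0.0007, 0]]}}

```text
time: 7.6
tool_pos: [0.4353, 0.1935, 0.0529]
tool_rot: [0.0, -0.1, 0.995, 0.0]
contact_force: [-2.1, -0.5, 5.9]
gripper_width: 0.128
```

Request:
{"fn": "jog_arm", "kwargs": {"targets": [[-0.004, 0, 0, 0], [-0.008, 0, 0, 0], [-0.012, 0, 0, 0], [-0.016, 0, 0, 0], [-0.016, 0, 0, 0]]}}

```text
time: 8.02
tool_pos: [0.4516, 0.1968, 0.0528]
tool_rot: [0.001, -0.1, 0.995, 0.0]
contact_force: [0.9, 0.2, 2.9]
gripper_width: 0.131
```

Request:
{"fn": "jog_arm", "kwargs": {"targets": [[-0.004, 0, -0.0004, 0], [-0.008, 0, -0.0004, 0], [-0.012, 0, -0.0004, 0], [-0.016, 0, -0.0004, 0], [-0.02, 0, -0.0004, 0]]}}

```text
time: 8.43
tool_pos: [0.469, 0.2004, 0.053]
tool_rot: [-0.002, -0.1, 0.995, -0.0]
contact_force: [-4.8, -0.5, 6.4]
gripper_width: 0.13
```

Request:
{"fn": "jog_arm", "kwargs": {"targets": [[-0.004, 0, 0, 0], [-0.008, 0, 0, 0], [-0.012, 0, 0, 0], [-0.016, 0, 0, 0], [-0.02, 0, 0, 0]]}}

```text
time: 8.85
tool_pos: [0.4894, 0.2045, 0.0529]
tool_rot: [-0.001, -0.1, 0.995, -0.0]
contact_force: [-1.6, -0.3, 4.9]
gripper_width: 0.126
```

Request:
{"fn": "jog_arm", "kwargs": {"targets": [[-0.004, 0, -0.0004, 0], [-0.008, 0, -0.0004, 0], [-0.012, 0, -0.0004, 0], [-0.016, 0, -0.0004, 0], [-0.02, 0, -0.0004, 0]]}}

```text
time: 9.27
tool_pos: [0.5091, 0.2085, 0.0529]
tool_rot: [-0.0, -0.1, 0.995, -0.0]
contact_force: [-1.5, -0.3, 2.4]
gripper_width: 0.123
```

Request:
{"fn": "jog_arm", "kwargs": {"targets": [[-0.004, 0, 0, 0], [-0.008, 0, 0, 0], [-0.012, 0, 0, 0], [-0.016, 0, 0, 0], [-0.02, 0, 0, 0]]}}

```text
time: 9.68
tool_pos: [0.5288, 0.2125, 0.053]
tool_rot: [-0.0, -0.1, 0.995, -0.0]
contact_force: [-0.7, 0.1, 0.0]
gripper_width: 0.126
```

Request:
{"fn": "jog_arm", "kwargs": {"targets": [[-0.004, 0, 0, 0], [-0.008, 0, 0, 0], [-0.012, 0, 0, 0], [-0.016, 0, 0, 0], [-0.02, 0, 0, 0]]}}

```text
time: 10.1
tool_pos: [0.5484, 0.2165, 0.053]
tool_rot: [-0.0, -0.1, 0.995, -0.0]
contact_force: [-0.8, -0.9, -1.1]
gripper_width: 0.127
```

Request:
{"fn": "jog_arm", "kwargs": {"targets": [[-0.004, 0, 0, 0], [-0.008, 0, 0, 0], [-0.012, 0, 0, 0], [-0.016, 0, 0, 0], [-0.018, 0, 0, 0]]}}

```text
time: 10.52
tool_pos: [0.5664, 0.2202, 0.0532]
tool_rot: [0.0, -0.1, 0.995, 0.0]
contact_force: [0.4, 0.6, -2.5]
gripper_width: 0.125
```

Request:
{"fn": "jog_arm", "kwargs": {"targets": [[-0.001, 0, 0, 0], [-0.002, 0, 0, 0], [-0.003, 0, 0, 0], [-0.004, 0, 0, 0], [-0.005, 0, 0, 0]]}}

```text
time: 10.93
tool_pos: [0.5707, 0.2211, 0.0533]
tool_rot: [-0.0, -0.1, 0.995, 0.0]
contact_force: [-0.3, -0.2, -3.1]
gripper_width: 0.128
```

Request:
{"fn": "jog_arm", "kwargs": {"targets": [[-0.001, 0, 0, 0], [-0.002, 0, 0, 0], [-0.003, 0, 0, 0], [-0.004, 0, 0, 0], [-0.005, 0, 0, 0]]}}

```text
time: 11.35
tool_pos: [0.5758, 0.2221, 0.0533]
tool_rot: [0.0, -0.1, 0.995, 0.0]
contact_force: [-0.4, 0.4, -2.1]
gripper_width: 0.126
```

Request:
{"fn": "jog_arm", "kwargs": {"targets": [[-0.001, 0, 0, 0], [-0.002, 0, 0, 0], [-0.003, 0, 0, 0], [-0.003, 0, 0, 0]]}}

```text
time: 11.68
tool_pos: [0.5788, 0.2227, 0.0533]
tool_rot: [0.0, -0.1, 0.995, -0.0]
contact_force: [-0.0, 0.2, -2.5]
gripper_width: 0.128
```

Request:
{"fn": "jog_arm", "kwargs": {"targets": [[-0.001, 0, 0, 0], [-0.002, 0, 0, 0], [-0.003, 0, 0, 0], [-0.003, 0, 0, 0]]}}

```text
time: 12.02
tool_pos: [0.5818, 0.2233, 0.0534]
tool_rot: [0.0, -0.1, 0.995, 0.0]
contact_force: [-0.2, 0.8, -1.5]
gripper_width: 0.123
```

Request:
{"fn": "jog_arm", "kwargs": {"targets": [[-0.001, 0, 0, 0], [-0.002, 0, 0, 0], [-0.0025, 0, 0, 0], [-0.0025, 0, 0, 0]]}}

```text
time: 12.35
tool_pos: [0.5841, 0.2238, 0.0533]
tool_rot: [0.0, -0.1, 0.995, 0.0]
contact_force: [-0.3, 0.7, -2.8]
gripper_width: 0.13
```

Request:
{"fn": "jog_arm", "kwargs": {"targets": [[-0.001, 0, 0, 0], [-0.002, 0, 0, 0], [-0.0025, 0, 0, 0], [-0.0025, 0, 0, 0]]}}

```text
time: 12.68
tool_pos: [0.5865, 0.2243, 0.0533]
tool_rot: [-0.0, -0.1, 0.995, -0.0]
contact_force: [-0.3, 0.6, -1.8]
gripper_width: 0.124
```

Request:
{"fn": "jog_arm", "kwargs": {"targets": [[-0.001, 0, 0, 0], [-0.002, 0, 0, 0], [-0.0025, 0, 0, 0], [-0.0025, 0, 0, 0]]}}

```text
time: 13.02
tool_pos: [0.588, 0.2247, 0.0531]
tool_rot: [-0.001, -0.1, 0.995, -0.0]
contact_force: [-5.1, -1.3, 0.6]
gripper_width: 0.127
```

Request:
{"fn": "jog_arm", "kwargs": {"targets": [[-0.001, 0, 0, 0], [-0.002, 0, 0, 0], [-0.0025, 0, 0, 0], [-0.0025, 0, 0, 0]]}}

```text
time: 13.35
tool_pos: [0.59, 0.225, 0.0532]
tool_rot: [-0.002, -0.1, 0.995, -0.0]
contact_force: [-6.9, -1.5, 2.2]
gripper_width: 0.128
```

Request:
{"fn": "jog_arm", "kwargs": {"targets": [[-0.001, 0, 0, 0], [-0.0015, 0, 0, 0], [-0.0015, 0, 0, 0], [-0.0015, 0, 0, 0], [-0.0015, 0, 0, 0]]}}

```text
time: 13.77
tool_pos: [0.591, 0.2253, 0.0532]
tool_rot: [-0.002, -0.1, 0.995, -0.0]
contact_force: [-8.0, -2.5, 3.0]
gripper_width: 0.126
```

Request:
{"fn": "jog_arm", "kwargs": {"targets": [[0, 0, 0, 0], [0, 0, 0, 0], [0, 0, 0, 0], [0, 0, 0, 0], [0, 0, 0, 0]]}}

```text
time: 14.18
tool_pos: [0.591, 0.2253, 0.0532]
tool_rot: [-0.002, -0.1, 0.995, -0.0]
contact_force: [-8.4, -2.6, 3.3]
gripper_width: 0.127
```

Request:
{"fn": "jog_arm", "kwargs": {"targets": [[0.001, 0, -0.0003, 0], [0.002, 0, -0.0003, 0], [0.003, 0, -0.0003, 0], [0.004, 0, -0.0003, 0], [0.004, 0, -0.0003, 0]]}}

```text
time: 14.6
tool_pos: [0.5881, 0.2247, 0.0532]
tool_rot: [-0.001, -0.1, 0.995, -0.0]
contact_force: [-5.1, -0.5, -1.3]
gripper_width: 0.126
```

Request:
{"fn": "jog_arm", "kwargs": {"targets": [[0, 0, 0, 0], [0, 0, 0, 0], [0, 0, 0, 0], [0, 0, 0, 0], [0, 0, 0, 0]], "fingers": 0.45}}

```text
time: 15.02
tool_pos: [0.5898, 0.2249, 0.0543]
tool_rot: [0.001, -0.1, 0.995, 0.0]
contact_force: [0.0, -0.8, 0.3]
gripper_width: 0.451
```

Request:
{"fn": "jog_arm", "kwargs": {"targets": [[0, 0, -0.004, 0], [0, 0, -0.012, 0], [0, 0, -0.025, 0], [0, 0, -0.045, 0], [0, 0, -0.07, 0]]}}

```text
time: 15.43
tool_pos: [0.5881, 0.2246, 0.124]
tool_rot: [-0.001, -0.1, 0.995, -0.0]
contact_force: [0.2, -0.2, 0.2]
gripper_width: 0.45
```

Request:
{"fn": "jog_arm", "kwargs": {"targets": [[0, 0, -0.03, 0], [0, 0, -0.06, 0], [0, 0, -0.09, 0], [0, 0, -0.1, 0], [0, 0, -0.1, 0]]}}

```text
time: 15.85
tool_pos: [0.5912, 0.2254, 0.2296]
tool_rot: [0.005, -0.1, 0.995, 0.001]
contact_force: [0.7, 0.1, -0.7]
gripper_width: 0.451
```

```bash
python3 - <<'E'
from h import *
s=manip.state();print(s["tool_pos"],s["contact_force"],s["time"])
c=cams.get_calibration("wrist");np.save("w4.npy",c,allow_pickle=True)
a=save("wrist","w4");b=save("side","s4");b=cv2.resize(b[140:240,220:380],None,fx=2.5,fy=2.5)
o=np.zeros((600,640,3),np.uint8);o[:400]=a;o[400:600,:400]=cv2.resize(b,(400,200))[:200]
cv2.imwrite("pics/z4.png",o[...,::-1])
E
```

```text
[0.5911757  0.22538133 0.22963556] [ 0.65455539  0.14148569 -0.72996227] 15.85
```

View pics/z4.png

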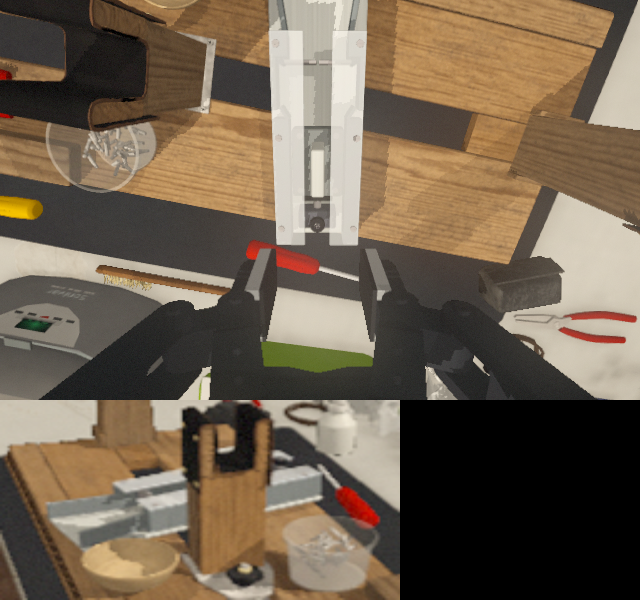

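The cassette lies in the lane with its handle at (317,173), and the gate line shows at (316,63). The jar and bowl look untouched. I'll take one zoom to confirm the leaves, plus numbers.

```bash
python3 - <<'E'
from h import *
c=np.load("w4.npy",allow_pickle=True).item()
d=np.array([np.cos(np.radians(11.45)),np.sin(np.radians(11.45))]);g=np.array([.49,.2047])
for n,p,z in(("bar top",(317.5,173),.078),("gate",(316,63),.03),("trail edge",(318,127),.033)):
    q=onz("w",p,z,c)[:2]-g;print(n,"lane x,y",q@d,q@np.array([-d[1],d[0]]))
t0,s0=[cv2.imread(f"pics/{n}.png").astype(int) for n in("s3","s4")]
print("side jar diff",np.abs(t0[188:240,330:375]-s0[188:240,330:375]).mean(),"bowl",np.abs(t0[208:240,252:295]-s0[208:240,252:295]).mean())
im=cv2.imread("pics/w4.png");cv2.imwrite("pics/z5.png",cv2.resize(im[20:250,255:380],None,fx=2.6*1,fy=2.6,interpolation=cv2.INTER_CUBIC)[:600])
E
```

```text
bar top lane x,y 0.09723286097316668 -0.0010996536881223082
gate lane x,y 0.002597062740707268 -0.0025790277331362577
trail edge lane x,y 0.061743639387086616 -0.0005982999461552618
side jar diff 4.864245014245014 bowl 5.495397286821706
```

View pics/z5.png

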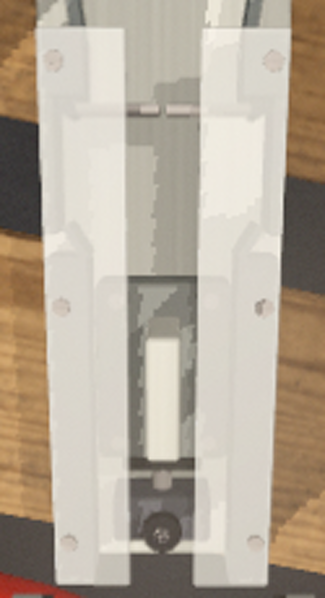

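The zoom shows both leaves in one straight shut line at crop (160,108). The cassette is centred and flat under the cover, with its trailing edge at (163,277). I'm handing in the job.

```bash
python3 -c "
from plant import manip
print(manip.job_done(), manip.state()['time'])"
```

```text
the job is handed in; nothing more can be done
the job is handed in; nothing more can be done
```

The cassette is loaded in the lane behind the shut gate, and I handed the job in at about 16 s of the 69 s allowed; no verdict was reported.

**What I did:** I gripped the cassette by its handle bar and set it down at the lane mouth by feel. I pushed it through the gate with the tool reading at most about 5 N along the lane. I then pressed the buffer to about 8.7 N, held it for over half a second, eased back, let go and lifted clear. I estimate the buffer went in about 4 to 4.5 mm from the force and travel; I could not read it directly.

**Last checks:**
- **Cassette position:** its middle is about 97 mm beyond the gate plane and 1 mm off the lane's middle line.
- **Cassette flatness:** it looks flat in the wrist picture, but I did not measure its tilt.
- **Gate:** both leaves appear as one straight shut line in the wrist picture.
- **Robot:** it is clear of everything, with contact force under 1 N.
- **Jar and bowl:** they look unmoved in the side picture, judged by eye only. The before-and-after picture difference there was small but not zero, about 5 grey levels.
- **Disagreements:** the last view put the gate about 2.6 mm from my first estimate in both directions, roughly calibration error. Triangulating the cassette block's corners from the first pictures failed, so I relied on the bar and the close-up wrist view.

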